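# Ready the dental bench: handpiece off charge, cast on the stand

## Robot

A 6-joint arm with a two-finger parallel gripper is mounted at the origin on the work surface. World frame = base frame: x ahead of the robot, y to its left, z up, the work surface at z = 0. Lengths are in m, angles in degrees, forces in N, time in s.
With the tool pointing down it reaches from about 0.4 to 0.825 m from the base axis. Payload 7 kg.
Tool frame: the origin (TCP) lies between the finger pads; the fingertips stand ctrl.nose_length ahead of it and the grasp point (between the pads) lies 2 mm behind it (ctrl.nose_length is the distance from the TCP to the fingertips, in m); z points along the fingers, y is the line along which they close (so a half turn about z gives the same grasp; the last joint's range is limited). The gripper opens to 88 mm and grips with 3 to 60 N. Pads are 19 mm wide; open, the fingers measure 130 mm over their backs; the gripper's body (78 mm by 193 mm) begins 47 mm behind the grasp point.
Start: joints at [84.116, 20.546, 0.682, 0, -70.136, -16.507], TCP at [0.257, 0.624, 0.244] pointing down, gripper open.
Joint ranges: [-176.03, 176.03], [-82.01, 121.73], [-58.28, 71.71], [-173.87, 95.51], [-174.79, -0.11], [-173.66, 173.66]. Speed limits (degrees/s): [136.94, 136.94, 172.46, 180, 180, 180].

## Interface

Orientations are given as [roll, pitch, yaw] about the fixed x, y, z axes, in that order (R = Rz(yaw) Ry(pitch) Rx(roll)).
In Python, from plant import ctrl gives the robot as it stands.
- The arm moves only by the tool apply_moves, never from a script. Its argument "commands" is a list of rows, each a list of 3 entries, a list of its own where there are three numbers: the shift along the world's x, y, z in cm, then the turn about the world's z in rad, then the closure, from 0 (fully open) to 1 (shut). In form: [[[x, y, z], turn, jaw], ...]. A call has 1 to 20 rows; each row is the pose to reach, as a shift and turn from the pose commanded when the call began; what a row does not reach only later rows make up. A row lasts 1/12 s, in which the tool goes at most 41.7 mm and 7.16 degrees, less where a joint would pass 70% of its speed; a pose out of reach is approached as far as the arm can. A call with a gripper value outside its range is refused whole. The fingers move at their own pace and stop on an object; the grip force is fixed at half the most. Time passes only in rows, so rows that repeat a pose let the fingers close. It gives the time, the measured TCP pose, the force, the opening and the grip force at its end, in the units of the state.
- ctrl.get_obs(): the state, without advancing time (a new reading comes with each control period).
- ctrl.snapshot(name): name is "scene" or "top" or "wrist"; returns a dict with "img" (400x640x3 uint8, red, green, blue), "fx", "fy", "cx", "cy" (pixels), "T" (4x4, takes a point from camera to world coordinates). Camera axes: x right, y up, looking along -z (the intrinsics and any distortion apply to the point x, -y, -z); pixel columns grow to the right and rows downward; lengths in m; the calibration is good to about 2 mm. A picture is of the moment at which its call begins. There is no depth.
- ctrl.close_job(): hands the job in; it is judged then, once.
Trained networks look in a picture, given as the dict that the camera call returned (one of the last four; its "shot" number tells which), for a name from the list of things; names that differ only in an ending like _2 or _b are one class to them, and where a whole thing is asked for, a point or a joint stands for the part that bears it (a point fixed in the world has none). Each returns a list of dicts, best first, with "score" (0 to 1); they miss things now and then, are a little off and sometimes report something else, mostly with a low value. They report only what shows in the picture. A call takes as long as a camera call. They do not tell look-alikes from the thing itself.
- ctrl.search_frame(picture, target): "at" ([column, row] in pixels, amid what is visible of it).
- ctrl.spot_point(picture, target): "at" ([column, row] in pixels: a listed point, or the origin of a listed thing).
The state is a dict: "clock": time; "joint_pos": joint angles; "qvel": joint speeds; "tau": joint torques, N m; "tool_pos": TCP position; "orientation": TCP orientation; "force": force on the tool from outside, world axes, zero at the start; "moment": the same for the moment, N m; "opening": finger opening in m; "gripper_force": force on a finger pad.
Only numpy, scipy, OpenCV 4.12 (cv2) and the standard library are available. Lean on these libraries where they do the work, as an engineer would, in place of code of your own. Each camera call takes 0.05 s, during which the arm holds its last target. There are 200 camera calls.

## Task

Get the bench ready for trimming: push the red charger toggle fully over to off (away from the robot), then pull the blue handpiece out of its charging dock and lay it level across both forks of the raised rest, the middle of its tube midway between the forks, either way round. Then set the yellow cast on the green sloped plate, base flat on it and centred from side to side, teeth up, its flat heel down against the yellow lip. Put both down gently, never dropped, and leave the other things on the bench where they are.

Things in the scene. Friction and masses are not known exactly. Their poses are not given: they have to be found in the camera images.
- switch (a joint): charger's on/off toggle: angle in rad about the box's own y axis; 0 = on, leaning to the box's own -x (towards the robot), 1.0 = off, leaning to the box's own +x (away from the robot). Stiff enough to stay where it is left
- switch_base: white switch box fixed to the bench, 70 (x) x 50 (y) x 25 mm high; origin in the centre of its underside; the toggle swings in its x-z plane about a pivot 22 mm above the origin
- switch_tip (a point): centre of the red ball (26 mm across) at the end of the toggle, 55 mm from the pivot on a 10 mm thick steel rod
- dock: white charging dock, fixed; base 150 x 90 x 12 mm; origin on the bench, 70 mm below the middle of the docked handpiece. Its socket block (42 x 41 x 37 mm, low -x end) faces up a 20 degree slope rising to its own +x; the tail plug sits 32 mm deep, in a sprung detent freed by about 10 N along the slope. A saddle carries the tube only from 15 to 60 mm below its middle
- handpiece: blue cordless handpiece, black rubber band: round tube 120 mm long, 26 mm diameter, tapered steel nose 25 mm long at +x, black and brass tail plug 32 mm long (18 x 14 mm) at -x. Origin in the middle of the tube, on its axis; x to the nose. Starts in the dock, nose up the slope. 0.13 to 0.24 kg
- rest: fixed fork rest: dark base 60 (x) x 110 (y) x 10 mm with two upright aluminium forks, each 8 mm thick, at y = -40 and +40 mm, open 90 degree V notches 42 mm wide at the top, valley 62 mm and tips 83 mm above the bench. Origin in the centre of the base's underside; a handpiece lies in it along the rest's y axis
- rest_mid (a point): where the middle of the handpiece's tube comes to lie in the rest: midway between the forks, 80.4 mm above the bench
- stand_plate: green sloped plate, 84 mm (x) x 60 mm (y) x 6 mm, fixed on a post 65 mm above the bench. Origin in the middle of its upper face; x points up the slope (18 degrees, rising away from the robot), z out of the face. A yellow lip, 6 mm thick and 8 mm high, runs along its low edge with its inner face at x = -36 mm
- cast: yellow stone dental cast: base 64 mm long (x), 54 mm wide (y), 16 mm high, straight flat heel at x = -32 mm, straight sides from x = -32 to +5 mm, then a half-round front; a horseshoe of teeth on top to 33 mm height. Origin in the centre of the underside; x to the front teeth, z up. About 0.11 kg
- cast_front (a point): point on the cast's underside 30 mm in front of its origin, below the front teeth
- white_cast: bystander: white plaster cast of the same shape and size as the yellow one, origin in the centre of its underside
- ramekin: bystander: white ceramic bowl, 90 mm across, 50 mm high, origin under its centre
- jar_a: bystander: white jar with a clear cap, 48 mm across, 65 mm high, origin under its centre
- jar_b: bystander: white jar with a blue cap, 48 mm across, 65 mm high, origin under its centre
- pot_pink: bystander: small pot with a pink cap, 36 mm across, 40 mm high, origin under its centre
- pot_yellow: bystander: small pot with a yellow cap, 36 mm across, 40 mm high, origin under its centre
- brush: bystander: slim orange brush, 180 mm long, 10 mm thick, lying flat on the bench, origin under its middle
There are look-alikes about, which are no part of the job. Of the things like the handpiece, leave any that is turquoise; of the rest the larger one is meant. Several things look just like the cast: the one meant starts farthest to the robot's right.

How it is judged (in metres and radians):
On the way, in this order (a step that is already met when the one before it is completed fails the run):
1. the charger toggle is pushed over to off (value of joint switch above 0.8 rad), for 0.1 s.
2. with the charger off, the handpiece is out of the dock (value of joint switch above 0.8 rad and distance between handpiece and dock above 0.1 m), for 0.1 s.
3. the handpiece lies released in both forks of the rest (value of joint switch above 0.8 rad and y of handpiece in the frame of rest between -0.018 and 0.018 m and x of handpiece in the frame of rest between -0.007 and 0.007 m and z of handpiece in the frame of rest between 0.072 and 0.089 m and angle between the x axis of handpiece and the y axis of rest, either way round below 0.12 rad and contact force between handpiece and the fingers below 0.05 N and contact force between handpiece and rest above 0.5 N and linear speed of handpiece below 0.03 m/s), for 0.2 s.
4. the yellow cast stands released on the sloped plate, heel at the lip (all of step 3 and x of cast in the frame of stand_plate between -0.01 and 0.003 m and y of cast in the frame of stand_plate between -0.014 and 0.014 m and z of cast in the frame of stand_plate between -0.004 and 0.005 m and angle between the z axis of cast and the z axis of stand_plate, either way round below 0.1 rad and x of cast_front in the frame of stand_plate above 0.018 m and contact force between cast and stand_plate above 0.3 N and contact force between cast and the fingers below 0.05 N and linear speed of cast below 0.03 m/s), for 0.2 s.
At the end, for the whole second after the job is handed in: Toggle off (over 0.8 rad). Handpiece still in both forks: within 18 mm of midway, 7 mm sideways, 8 mm in height, 0.12 rad in direction, either way round. Yellow cast still on the plate: flat (0.10 rad, 5 mm), heel within 7 mm of the lip, 14 mm of centre sideways, front up the slope (all of step 4); the robot touches nothing.
It fails at once if the handpiece is dropped (falls free at more than 0.5 m/s, about 13 mm) (linear speed of handpiece above 0.5 m/s and contact force between handpiece and the fingers below 0.05 N).
It fails at once if the yellow cast is dropped (falls free at more than 0.5 m/s, about 13 mm) (linear speed of cast above 0.5 m/s and contact force between cast and the fingers below 0.05 N).
It fails at once if a bystander (white cast, ramekin, jar, pot or brush) is pushed more than 25 mm or tipped over (distance of any of white_cast, ramekin, jar_a, jar_b, pot_pink, pot_yellow, brush from where it was at the start of the episode above 0.025 m or angle between any of white_cast, ramekin, jar_a, jar_b, pot_pink, pot_yellow's own z axis and vertical above 0.5 rad).
It also fails if it takes over 67 s, if anything falls off the work surface, if the arm or the gripper's body presses on something with over 40 N, if the wrist force passes 120 N, or if a joint passes its speed limit or range.

## Working session

There is one attempt and no reset: what is moved stays moved. The work goes in short steps, Python scripts to look and compute and a tool call to move; the robot and the scene stay as the last step left them, time stands still between calls to the robot, and variables do not carry over. Pictures are saved under pics/ and viewed, at most 10 in all, crops included, and the job is handed in when it is done.

Besides the shell and the picture viewer there is one more tool, called as a command line: name --argument value ..., lists and objects as JSON in quotes. apply_moves: Moves the arm, as the interface text tells. Its arguments: {"type":"object","properties":{"commands":{"type":"array"}},"required":["commands"]}

```bash
mkdir -p pics; ls; cat > h.py <<'E'
import numpy as np, cv2
from plant import ctrl
def ray(p,uv):
    d=np.array([(uv[0]-p["cx"])/p["fx"],-(uv[1]-p["cy"])/p["fy"],-1.0]); T=np.array(p["T"])
    return T[:3,3],T[:3,:3]@d
def atz(p,uv,z):
    o,d=ray(p,uv); return o+d*(z-o[2])/d[2]
def pix(p,X):
    T=np.array(p["T"]); c=T[:3,:3].T@(np.array(X)-T[:3,3]); return np.array([p["cx"]-p["fx"]*c[0]/c[2],p["cy"]+p["fy"]*c[1]/c[2]])
def tri(l):
    A=np.zeros((3,3));b=np.zeros(3)
    for p,uv in l:
        o,d=ray(p,uv);d=d/np.linalg.norm(d);M=np.eye(3)-np.outer(d,d);A+=M;b+=M@o
    return np.linalg.solve(A,b)
def save(p,n): cv2.imwrite(f"pics/{n}.png",p["img"][:,:,::-1])
E
python3 - <<'E'
from h import *
np.set_printoptions(precision=3,suppress=True)
o=ctrl.get_obs(); print(o["clock"],o["tool_pos"],o["orientation"],o["opening"],ctrl.nose_length)
t=ctrl.snapshot("top");s=ctrl.snapshot("scene");save(t,"top0");save(s,"scene0")
print([k for k in t],np.array(t["T"]),np.array(s["T"]))
for p,n in((t,"top"),(s,"scene")):
  for k in["switch_base","switch_tip","dock","handpiece","rest","rest_mid","stand_plate","cast","cast_front","white_cast","ramekin","jar_a","pot_pink","brush"]:
    print(n,k,[(np.round(r["at"]),round(r["score"],2)) for r in ctrl.spot_point(p,k)][:5])
print(ctrl.get_obs()["clock"])
E
```

```text
pics
0.0 [0.257 0.624 0.243] [179.902  -0.007 -22.399] 0.08782783470616957 0.017
['img', 'fx', 'fy', 'cx', 'cy', 'T', 'shot'] [[-0.007  0.995 -0.097  0.389]
 [-1.    -0.009 -0.015 -0.03 ]
 [-0.016  0.097  0.995  1.181]
 [ 0.     0.     0.     1.   ]] [[-0.555 -0.601  0.575  1.322]
 [ 0.832 -0.396  0.389  0.511]
 [-0.006  0.694  0.72   1.064]
 [ 0.     0.     0.     1.   ]]
top switch_base [(array([350., 221.]), 0.57)]
top switch_tip [(array([351., 232.]), 0.54)]
top dock [(array([443., 199.]), 0.89)]
top handpiece [(array([451., 301.]), 0.96), (array([465., 136.]), 0.68), (array([452., 196.]), 0.66)]
top rest [(array([219., 163.]), 0.87)]
top rest_mid [(array([206., 161.]), 0.68), (array([393., 110.]), 0.22)]
top stand_plate [(array([329., 145.]), 0.74)]
top cast [(array([182., 210.]), 0.89), (array([255., 273.]), 0.81), (array([288., 227.]), 0.64), (array([444., 202.]), 0.21)]
top cast_front [(array([256., 258.]), 0.97), (array([293., 217.]), 0.92), (array([174., 200.]), 0.88)]
top white_cast [(array([224., 233.]), 0.83)]
top ramekin [(array([269., 154.]), 0.73), (array([392., 111.]
[... 405 characters left out ...]
y([179., 191.]), 0.6), (array([342., 271.]), 0.24)]
scene rest [(array([401., 285.]), 0.72)]
scene rest_mid [(array([407., 263.]), 0.71)]
scene stand_plate [(array([291., 227.]), 0.71), (array([257., 267.]), 0.46)]
scene cast [(array([370., 212.]), 0.92), (array([420., 198.]), 0.84), (array([455., 268.]), 0.78)]
scene cast_front [(array([460., 281.]), 0.92), (array([412., 203.]), 0.76), (array([358., 213.]), 0.56)]
scene white_cast [(array([426., 234.]), 0.83)]
scene ramekin [(array([209., 240.]), 0.82)]
scene jar_a [(array([331., 314.]), 0.79), (array([300., 292.]), 0.75)]
scene pot_pink [(array([345., 269.]), 0.62)]
scene brush [(array([346., 272.]), 0.58), (array([252., 206.]), 0.52)]
1.5
```

View pics.

View pics/top0.png

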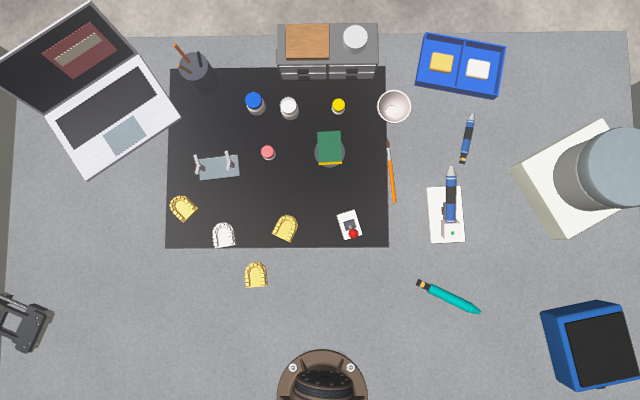

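View pics/scene0.png

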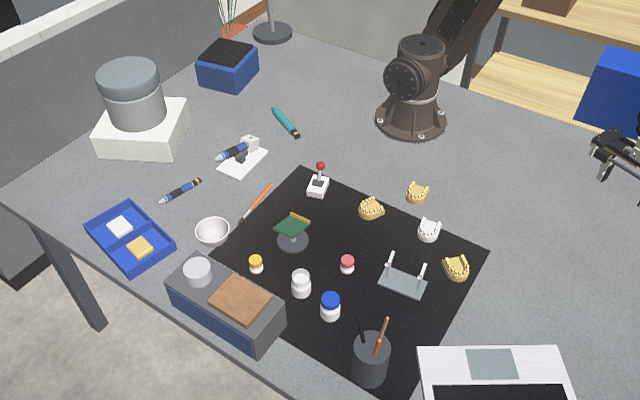

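```bash
cat > m.py <<'E'
from h import *
np.set_printoptions(precision=4,suppress=True)
t=ctrl.snapshot("top");s=ctrl.snapshot("scene")
import pickle; pickle.dump((t,s),open("ts.pkl","wb"))
P={"switch_base":[(350,221),(318,190)],"switch_tip":[(351,232),(322,165)],"dock":[(443,199),(239,170)],"hp":[(452,196),(234,151)],"rest":[(219,163),(401,285)],"rest_mid":[(206,161),(407,263)],"plate":[(329,145),(291,227)],"cast":[(288,227),(370,212)],"cast_front":[(293,217),(358,213)]}
for k,(a,b) in P.items():
    X=tri([(t,a),(s,b)]);print(k,X,"res",pix(t,X)-a,pix(s,X)-b)
def mask(p,lo,hi,box):
    m=cv2.inRange(cv2.cvtColor(p["img"],cv2.COLOR_RGB2HSV),lo,hi);z=np.zeros_like(m);x0,y0,x1,y1=box;z[y0:y1,x0:x1]=m[y0:y1,x0:x1];return z
for k,p,lo,hi,box in[("red",t,(0,150,80),(8,255,255),(330,200,375,250)),("red",s,(0,150,80),(8,255,255),(300,150,340,200)),
 ("green",t,(60,80,30),(90,255,255),(310,120,350,170)),("green",s,(60,80,30),(90,255,255),(270,205,320,245)),
 ("lip",t,(20,150,100),(35,255,255),(310,140,350,175)),("lip",s,(20,150,100),(35,255,255),(270,205,320,245)),
 ("blue",t,(105,100,50),(125,255,255),(430,160,470,245)),("blue",s,(105,100,50),(125,255,255),(205,130,270,180)),
 ("cast",t,(12,60,90),(35,255,255),(268,208,305,246)),("cast",s,(12,60,90),(35,255,255),(350,190,390,225)),
 ("swb",t,(0,0,150),(180,50,255),(330,200,375,250)),("dock",t,(0,0,225),(180,25,255),(420,175,475,250))]:
    m=mask(p,lo,hi,box);c=np.argwhere(m)[:,::-1].astype(np.float32)
    if len(c)>3:
        r=cv2.minAreaRect(c);print(k,len(c),"mean",c.mean(0),"corners",cv2.boxPoints(r).round(1).tolist())
def crop(p,c,w=56,h=56,S=266): return cv2.resize(p["img"][c[1]-h//2:c[1]+h//2,c[0]-w//2:c[0]+w//2],(S,S),interpolation=cv2.INTER_CUBIC)
ct=[(350,224),(329,150),(286,228),(217,165),(448,205)];cs=[(318,182),(292,228),(370,210),(403,275),(240,158)]
S=200;row=lambda p,c:np.hstack([crop(p,x,w,w,S) for x,w in zip(c,(50,60,50,60,90))][:4])
A=np.vstack([row(t,ct),row(s,cs),np.hstack([crop(t,ct[4],96,96,S),crop(s,cs[4],96,96,S),np.zeros((S,400,3),np.uint8)])])
cv2.imwrite("pics/mont.png",A[:,:,::-1])
E
python3 m.py
```

```text
switch_base [ 0.4471 -0.0759  0.0049] res [-1.7314  1.0196] [-1.8622 -0.1641]
switch_tip [ 0.4175 -0.0778  0.0778] res [-0.6706  0.399 ] [-0.6937 -0.053 ]
dock [ 0.5033 -0.3245  0.001 ] res [-2.305   1.3837] [-2.3151 -0.5126]
hp [ 0.5042 -0.3301  0.0736] res [-1.9217  1.1612] [-1.8659 -0.4441]
rest [0.6085 0.2751 0.0074] res [-0.9675  0.4889] [-1.2103  0.0122]
rest_mid [0.6005 0.2817 0.0917] res [ 0.835  -0.4197] [ 1.0134 -0.0357]
plate [ 0.6423 -0.0246  0.0639] res [-0.6606  0.4123] [-0.7868 -0.0882]
cast [ 0.4334  0.0894 -0.0021] res [-1.2905  0.725 ] [-1.4374 -0.0134]
cast_front [0.4615 0.0715 0.0087] res [ 0.0255 -0.0147] [0.0287 0.0005]
red 66 mean [352.803  233.2273] corners [[347.0, 233.0], [352.5, 227.5], [358.5, 233.5], [353.0, 239.0]]
red 41 mean [320.5854 164.9024] corners [[316.20001220703125, 165.60000610351562], [318.79998779296875, 160.39999389648438], [325.20001220703125, 163.60000610351562], [322.6000061035156, 168.8000030517578]]
green 702 mean [329.104  145.7122] corners [[316.5, 131.39999389648438], [340.0, 130.3000030517578], [341.3999938964844, 160.1999969482422
[... 868 characters left out ...]
38, 158.8000030517578]]
cast 492 mean [285.3821 227.5589] corners [[270.79998779296875, 233.39999389648438], [282.20001220703125, 210.60000610351562], [301.0, 220.0], [289.6000061035156, 242.8000030517578]]
cast 469 mean [370.4776 208.8699] corners [[353.8999938964844, 203.10000610351562], [377.3999938964844, 193.0], [386.29998779296875, 213.60000610351562], [362.70001220703125, 223.6999969482422]]
swb 441 mean [348.8798 228.0113] corners [[330.0, 210.0], [374.0, 210.0], [374.0, 249.0], [330.0, 249.0]]
dock 1320 mean [443.8901 216.7151] corners [[426.3999938964844, 187.1999969482422], [459.8999938964844, 184.39999389648438], [464.6000061035156, 241.0], [431.1000061035156, 243.6999969482422]]
```

View pics/mont.png

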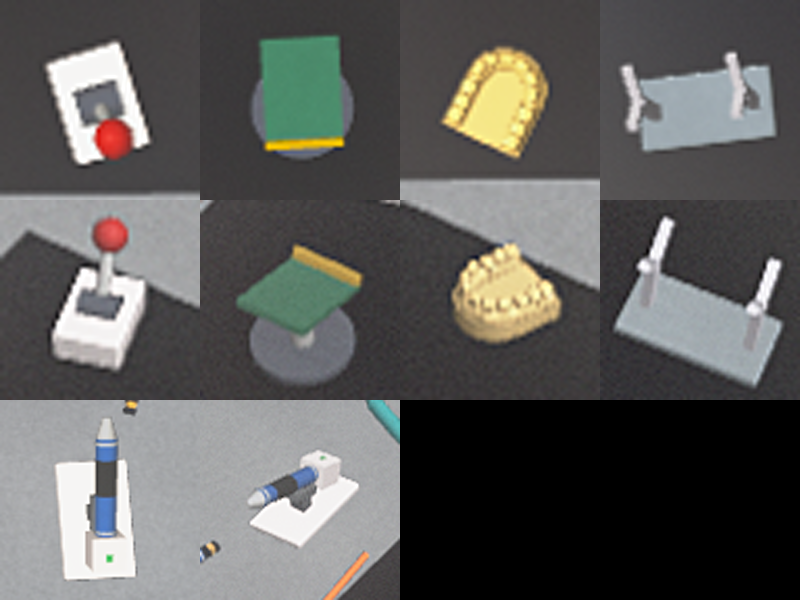

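The montage shows the three yellow casts at top-view pixels (182,208), (286,228) and (256,275). The rightmost, (286,228), is the one meant, and the tray block at (441,62) is no cast. The handpiece candidates are docked blue (450,195), small loose blue (467,138) and turquoise (450,297), so I take the docked one. The red ball is at (353,233).

apply_moves --commands '[[[16.8,-69.9,-3.3],-0.87,0.5],[[16.8,-69.9,-3.3],-0.87,0.5],[[16.8,-69.9,-3.3],-0.87,0.5],[[16.8,-69.9,-3.3],-0.87,0.5],[[16.8,-69.9,-3.3],-0.87,0.5],[[16.8,-69.9,-3.3],-0.87,0.5],[[16.8,-69.9,-3.3],-0.87,0.5],[[16.8,-69.9,-3.3],-0.87,0.5],[[16.8,-69.9,-3.3],-0.87,0.5],[[16.8,-69.9,-3.3],-0.87,0.5],[[16.8,-69.9,-3.3],-0.87,0.5],[[16.8,-69.9,-3.3],-0.87,0.5],[[16.8,-69.9,-3.3],-0.87,0.5],[[16.8,-69.9,-3.3],-0.87,0.5],[[16.8,-69.9,-3.3],-0.87,0.5],[[16.8,-69.9,-3.3],-0.87,0.5],[[16.8,-69.9,-3.3],-0.87,0.5],[[16.8,-69.9,-3.3],-0.87,0.5],[[16.8,-69.9,-3.3],-0.87,0.5],[[16.8,-69.9,-3.3],-0.87,0.5]]'

```text
clock: 3.27
tool_pos: [0.425, -0.0758, 0.2105]
orientation: [180.0, 0.0, -72.4]
force: [1.1, -0.0, -0.6]
opening: 0.044
gripper_force: 0.0
```

```bash
python3 - <<'E'
from h import *
np.set_printoptions(precision=4,suppress=True)
o=ctrl.get_obs();print(o["clock"],o["tool_pos"],o["orientation"],o["opening"],o["joint_pos"])
w=ctrl.snapshot("wrist");save(w,"w1");print(np.array(w["T"]),w["fx"])
for k in["switch_base","switch_tip","cast","stand_plate"]:print(k,[(np.round(r["at"],1),round(r["score"],2)) for r in ctrl.spot_point(w,k)][:3])
for k,z in(("switch_base",0),("switch_tip",.07)):
  r=ctrl.spot_point(w,k)
  if r: print(k,atz(w,r[0]["at"],z))
m=cv2.inRange(cv2.cvtColor(w["img"],cv2.COLOR_RGB2HSV),(0,150,80),(8,255,255));c=np.argwhere(m)[:,::-1]
if len(c):print("red",c.mean(0),len(c),atz(w,c.mean(0),.07))
E
```

```text
3.2667 [ 0.425  -0.0758  0.2105] [179.9837   0.0041 -72.404 ] 0.044034878506489857 [ 16.2624  -1.5633 -31.1165  -0.0043 -60.4631   1.3357]
[[-0.9533  0.2906  0.0824  0.4474]
 [-0.3021 -0.9168 -0.2613 -0.148 ]
 [-0.0004 -0.2739  0.9617  0.3513]
 [ 0.      0.      0.      1.    ]] 336.0253431652814
switch_base [(array([308.9, 168.7]), 0.77)]
switch_tip [(array([333. , 184.4]), 0.93)]
cast [(array([274., 301.]), 0.63), (array([194.3,   7. ]), 0.19)]
stand_plate [(array([ 68.1, 167.7]), 0.74), (array([270.3, 296.8]), 0.27)]
switch_base [ 0.438  -0.0748  0.    ]
switch_tip [ 0.416  -0.0824  0.07  ]
red [332.1635 186.0924] 422 [ 0.4162 -0.0808  0.07  ]
```

View pics/w1.png

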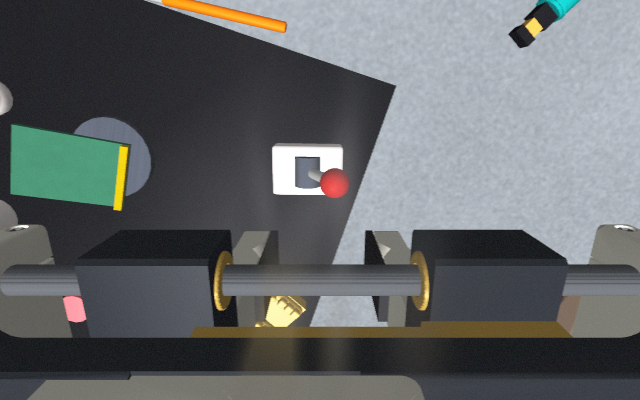

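The wrist view shows the red ball at (332,186) and the box lying square to the tool, so its yaw is about 17.6°. The plate shows at (68,168). I lower the fingers around the ball and push it away from the robot.

apply_moves --commands '[[[-0.9,-0.5,-4],0,0.5],[[-0.9,-0.5,-8],0,0.5],[[-0.9,-0.5,-12],0,0.5],[[-0.9,-0.5,-13.8],0,0.5],[[-0.9,-0.5,-13.8],0,0.5],[[0.6,0,-13.8],0,0.5],[[2,0.4,-13.8],0,0.5],[[3,0.8,-13.8],0,0.5],[[4,1.1,-13.8],0,0.5],[[4.6,1.3,-13.8],0,0.5],[[5.0,1.4,-13.8],0,0.5],[[5.2,1.45,-13.8],0,0.5],[[5.2,1.45,-13.8],0,0.5]]'

```text
clock: 4.7
tool_pos: [0.4729, -0.0615, 0.0722]
orientation: [179.5, 0.0, -72.3]
force: [-12.8, -1.6, 10.9]
opening: 0.0442
gripper_force: 7.2
```

```bash
cat > red.py <<'E'
from h import *
np.set_printoptions(precision=4,suppress=True)
o=ctrl.get_obs();print(o["clock"],o["tool_pos"],o["force"])
t=ctrl.snapshot("top");s=ctrl.snapshot("scene");l=[]
for p,b in((t,(320,190,385,250)),(s,(290,140,350,215))):
    m=cv2.inRange(cv2.cvtColor(p["img"],cv2.COLOR_RGB2HSV),(0,150,80),(8,255,255));c=np.argwhere(m[b[1]:b[3],b[0]:b[2]])[:,::-1]+b[:2]
    print(len(c)); 
    if len(c)>8:l.append((p,c.mean(0)));print(atz(p,c.mean(0),.07))
if len(l)==2:print(tri(l))
E
python3 red.py
```

```text
4.7 [ 0.4729 -0.0615  0.0722] [-12.8117  -1.594   10.9397]
0
0
```

apply_moves --commands '[[[0.4,0.1,0],0,0.5],[[0.4,0.1,0],0,0.5],[[0.4,0.1,0],0,0.5],[[-0.1,0,0],0,0.5],[[-0.1,0,3],0,0.5],[[-0.1,0,7],0,0.5],[[-0.1,0,11],0,0.5],[[-4,-5,15],0,0.1],[[-4,-9,17],0,0.1],[[-4,-9,17],0,0.1]]'

```text
clock: 5.63
tool_pos: [0.4368, -0.1513, 0.2456]
orientation: [-179.8, -0.1, -72.1]
force: [0.8, -0.9, 0.4]
opening: 0.0581
gripper_force: 0.0
```

```bash
python3 red.py; python3 - <<'E'
from h import *
w=ctrl.snapshot("wrist");save(w,"w2")
for k in["switch_base","switch_tip"]:
  r=ctrl.spot_point(w,k); print(k,[(x["at"],x["score"],atz(w,x["at"],.07 if "tip" in k else 0)) for x in r[:2]])
E
```

```text
5.6333 [ 0.4368 -0.1513  0.2456] [ 0.8485 -0.8978  0.3747]
0
43
[ 0.4614 -0.0689  0.07  ]
switch_base [([303.9, 224.6], 0.78, array([ 0.43686977, -0.07560479,  0.        ]))]
switch_tip [([269.8, 246.6], 0.7, array([ 0.46733939, -0.06874678,  0.07      ]))]
```

```bash
python3 - <<'E'
from h import *
np.set_printoptions(precision=4,suppress=True)
w=ctrl.snapshot("wrist");s=ctrl.snapshot("scene");l=[]
for p,b in((w,(230,190,330,300)),(s,(290,140,350,215))):
    m=cv2.inRange(cv2.cvtColor(p["img"],cv2.COLOR_RGB2HSV),(0,150,80),(8,255,255));c=np.argwhere(m[b[1]:b[3],b[0]:b[2]])[:,::-1]+b[:2]
    print(len(c),c.mean(0),atz(p,c.mean(0),.07),c.min(0),c.max(0));l.append((p,c.mean(0)))
print(tri(l))
E
```

```text
272 [267.739  248.9154] [ 0.4667 -0.0648  0.07  ] [258 239] [278 258]
44 [315.0682 177.2955] [ 0.4619 -0.0693  0.07  ] [312 174] [318 181]
[ 0.4663 -0.0668  0.0746]
```

apply_moves --commands '[[[4,-17.9,0],1.345,0],[[4,-17.9,0],1.345,0],[[4,-17.9,0],1.345,0],[[4,-17.9,0],1.345,0],[[4,-17.9,0],1.345,0],[[4,-17.9,0],1.345,0],[[4,-17.9,0],1.345,0],[[4,-17.9,0],1.345,0],[[4,-17.9,0],1.345,0],[[4,-17.9,0],1.345,0],[[4,-17.9,0],1.345,0],[[4,-17.9,0],1.345,0],[[4,-17.9,0],1.345,0]]'

```text
clock: 7.07
tool_pos: [0.4775, -0.3284, 0.2414]
orientation: [-180.0, 0.1, 5.0]
force: [0.3, -0.1, -0.1]
opening: 0.087
gripper_force: 0.0
```

```bash
python3 - <<'E'
from h import *
np.set_printoptions(precision=4,suppress=True)
o=ctrl.get_obs();print(o["clock"],o["tool_pos"],o["orientation"],o["joint_pos"])
w=ctrl.snapshot("wrist");save(w,"w3")
for k,z in(("dock",0),("handpiece",.07)):
  r=ctrl.spot_point(w,k); print(k,[(x["at"],x["score"],atz(w,x["at"],z)) for x in r[:2]])
E
```

```text
7.0667 [ 0.4775 -0.3284  0.2414] [-179.9549    0.0999    5.0133] [-15.199   11.7665 -11.7882  -0.0086 -66.5546 110.2157]
dock [([322.6, 141.4], 0.79, array([ 0.5039, -0.3293,  0.    ]))]
handpiece [([310.3, 339.6], 0.89, array([ 0.2944, -0.3341,  0.07  ])), ([323.0, 152.5], 0.73, array([ 0.5023, -0.3296,  0.07  ]))]
```

View pics/w3.png

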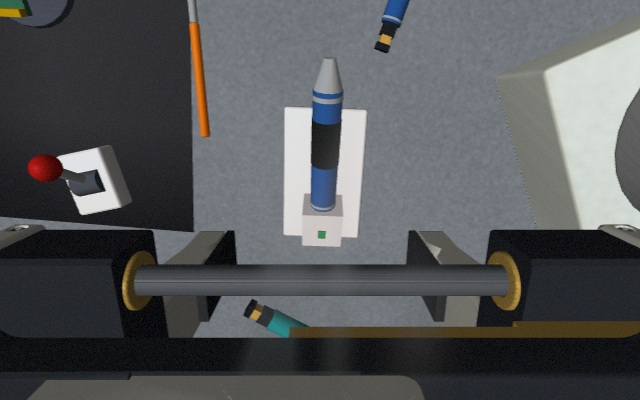

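```bash
python3 - <<'E'
from h import *
np.set_printoptions(precision=4,suppress=True)
w=ctrl.snapshot("wrist")
m=cv2.inRange(cv2.cvtColor(w["img"],cv2.COLOR_RGB2HSV),(100,90,40),(128,255,255));m[:85]=0;m[215:]=0;m[:,:295]=0;m[:,360:]=0
for r in (97,110,120,170,190,205):
  c=np.flatnonzero(m[r]); print(r,c.min(),c.max())
for n,uv,z in(("tip",(330,59),.099),("shoulder",(328,93),.0905),("bot",(323,208),.0495),("mid",(326,150),.07)):print(n,atz(w,uv,z))
for k,p in (("blk",[(302,236),(342,236),(302,197),(342,197)]),):
  for q in p: print(atz(w,q,.06))
for q in[(285,108),(366,111),(285,235),(358,237)]:print("base",atz(w,q,.012))
E
```

```text
97 316 338
110 312 339
120 312 339
170 311 333
190 311 332
205 315 329
tip [ 0.581  -0.3289  0.099 ]
shoulder [ 0.5554 -0.3298  0.0905]
bot [ 0.441  -0.3355  0.0495]
mid [ 0.5048 -0.3328  0.07  ]
[ 0.4122 -0.316   0.06  ]
[ 0.4157 -0.3573  0.06  ]
[ 0.4543 -0.3132  0.06  ]
[ 0.4576 -0.3531  0.06  ]
base [ 0.5374 -0.2867  0.012 ]
base [ 0.5415 -0.3734  0.012 ]
base [ 0.3912 -0.2945  0.012 ]
base [ 0.3958 -0.3813  0.012 ]
```

apply_moves --commands '[[[2.6,-0.3,-4],-0.035,0.3],[[2.6,-0.3,-8],-0.035,0.3],[[2.6,-0.3,-12],-0.035,0.3],[[2.6,-0.3,-15.5],-0.035,0.3],[[2.6,-0.3,-17.3],-0.035,0.3],[[2.6,-0.3,-17.3],-0.035,0.5],[[2.6,-0.3,-17.3],-0.035,1],[[2.6,-0.3,-17.3],-0.035,1],[[2.6,-0.3,-17.3],-0.035,1],[[2.6,-0.3,-17.3],-0.035,1],[[2.6,-0.3,-17.3],-0.035,1],[[2.6,-0.3,-17.3],-0.035,1]]'

```text
clock: 8.27
tool_pos: [0.5041, -0.3326, 0.071]
orientation: [179.9, -0.1, 2.8]
force: [1.0, 2.4, 5.6]
opening: 0.0255
gripper_force: 29.8
```

apply_moves --commands '[[[0.47,0.02,0.17],0,1],[[0.94,0.05,0.34],0,1],[[1.41,0.07,0.51],0,1],[[1.88,0.1,0.68],0,1],[[2.8,0.15,1.03],0,1],[[3.8,0.2,1.37],0,1],[[4.7,0.25,1.71],0,1],[[5.6,0.3,2.05],0,1],[[5.6,0.3,5],0,1],[[5.6,0.3,9],0,1],[[5.6,0.3,13],0,1],[[5.6,0.3,17],0,1],[[5.6,0.3,17],0,1]]'

```text
clock: 9.35
tool_pos: [0.5635, -0.3312, 0.2499]
orientation: [179.6, -0.8, 2.9]
force: [2.5, -1.7, -0.3]
opening: 0.0252
gripper_force: 30.0
```

```bash
python3 - <<'E'
from h import *
np.set_printoptions(precision=4,suppress=True)
o=ctrl.get_obs();print(o["clock"],o["tool_pos"],o["orientation"],o["joint_pos"],o["force"],o["moment"])
w=ctrl.snapshot("wrist");save(w,"w4")
t=ctrl.snapshot("top");s=ctrl.snapshot("scene");save(s,"s4")
for n,p in(("w",w),("t",t),("s",s)):
  for k in("handpiece",): print(n,k,[(x["at"],x["score"]) for x in ctrl.spot_point(p,k)[:4]])
A=np.vstack([w["img"][:260],s["img"][80:340]]);cv2.imwrite("pics/m4.png",A[:,:,::-1])
E
```

```text
9.35 [ 0.5635 -0.3312  0.2499] [179.5938  -0.7536   2.916 ] [-13.2824  17.8389  -2.5018   0.1929 -68.8225 106.1274] [ 2.5241 -1.7021 -0.2946] [-0.2151 -0.4088 -0.0652]
w handpiece [([319.7, 266.4], 0.72), ([383.1, 68.7], 0.56)]
t handpiece [([451.6, 298.6], 0.88), ([462.0, 136.0], 0.6), ([219.4, 164.9], 0.3)]
s handpiece [([288.4, 122.4], 0.61), ([213.2, 111.7], 0.48), ([237.4, 167.2], 0.46)]
```

View pics/m4.png

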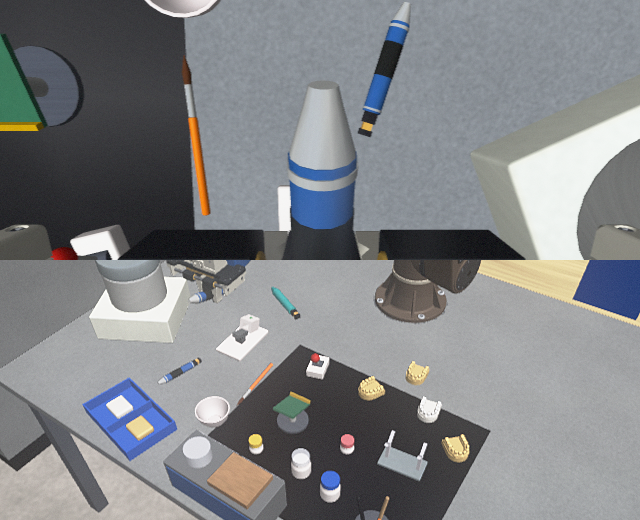

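apply_moves --commands '[[[-2,10,3],-0.3,1],[[-2,10,3],-0.3,1],[[-8.9,63,3],-1.484,1],[[-8.9,63,3],-1.484,1],[[-8.9,63,3],-1.484,1],[[-8.9,63,3],-1.484,1],[[-8.9,63,3],-1.484,1],[[-8.9,63,3],-1.484,1],[[-8.9,63,3],-1.484,1],[[-8.9,63,3],-1.484,1],[[-8.9,63,3],-1.484,1],[[-8.9,63,3],-1.484,1],[[-8.9,63,3],-1.484,1],[[-8.9,63,3],-1.484,1],[[-8.9,63,3],-1.484,1],[[-8.9,63,3],-1.484,1],[[-8.9,63,3],-1.484,1],[[-8.9,63,3],-1.484,1],[[-8.9,63,3],-1.484,1],[[-8.9,63,3],-1.484,1]]'

```text
clock: 11.32
tool_pos: [0.4697, 0.3003, 0.2684]
orientation: [179.9, -0.1, -82.2]
force: [-0.5, -0.5, -2.0]
opening: 0.0253
gripper_force: 30.0
```

```bash
python3 - <<'E'
from h import *
np.set_printoptions(precision=4,suppress=True)
o=ctrl.get_obs();print(o["clock"],o["tool_pos"],o["orientation"],o["force"],o["opening"])
w=ctrl.snapshot("wrist");save(w,"w5")
import pickle;pickle.dump(w,open("w5.pkl","wb"))
for k,z in(("rest",0),("rest_mid",.08),("handpiece",.25)):
  print(k,[(x["at"],x["score"],atz(w,x["at"],z)) for x in ctrl.spot_point(w,k)[:2]])
E
```

```text
11.3167 [0.4697 0.3003 0.2684] [179.8982  -0.0934 -82.1764] [-0.4717 -0.5015 -1.9651] 0.025321809353044275
rest [([216.8, 128.8], 0.95, array([0.5988, 0.2773, 0.    ]))]
rest_mid [([196.5, 133.7], 0.84, array([0.5949, 0.2746, 0.08  ]))]
handpiece [([321.6, 267.3], 0.57, array([0.468 , 0.3102, 0.25  ]))]
```

View pics/w5.png

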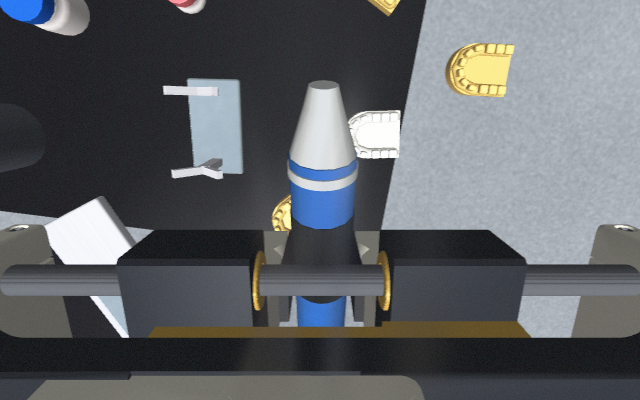

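```bash
python3 - <<'E'
from h import *
import pickle
from scipy.optimize import least_squares
np.set_printoptions(precision=4,suppress=True)
w=pickle.load(open("w5.pkl","rb"))
q=np.array([atz(w,u,.01) for u in[(188,79),(239,80),(243,174),(193,172)]])
print(q,"c",q.mean(0),[np.linalg.norm(q[i]-q[i-1]) for i in range(4)])
d=(q[1]-q[2]);print("yaw of -y axis",np.degrees(np.arctan2(d[1],d[0])))
for u in[(188,91),(219,92),(163,90),(172,174),(221,176),(197,172)]:print(u,atz(w,u,.083)[:2],atz(w,u,.062)[:2])
# handpiece: grasp pt G, tool x dir
y=np.radians(-82.2);ax=np.array([np.cos(y),np.sin(y),0]);G=np.array([.4697,.3003,.2704])
def P(a,s):return G+s*(np.cos(a)*ax+np.array([0,0,np.sin(a)]))
# tip at s0+85 ; white ring/cone base (shoulder) at s0+60 row ~150
f=lambda v:[pix(w,P(v[0],v[1]+.085))[1]-83,pix(w,P(v[0],v[1]+.060))[1]-158]
for a in(5,10,15,20,25):print(a,[pix(w,P(np.radians(a),s))  for s in(-.004+.085,-.004+.06)])
E
```

```text
[[0.6309 0.2251 0.01  ]
 [0.574  0.2184 0.01  ]
 [0.5616 0.326  0.01  ]
 [0.6218 0.3317 0.01  ]] c [0.5971 0.2753 0.01  ] [np.float64(0.10703954079922373), np.float64(0.05735079048293938), np.float64(0.10835644088143077), np.float64(0.06051097972418872)]
yaw of -y axis -83.43315514816314
(188, 91) [0.6031 0.2358] [0.611  0.2365]
(219, 92) [0.5745 0.2328] [0.5806 0.2332]
(163, 90) [0.6261 0.2381] [0.6355 0.2389]
(172, 174) [0.6165 0.3172] [0.6253 0.3231]
(221, 176) [0.5682 0.3126] [0.5739 0.3182]
(197, 172) [0.592  0.3118] [0.5992 0.3173]
5 [array([321.0696,  83.7486]), array([321.0551, 149.4443])]
10 [array([321.091 ,  85.6583]), array([321.0682, 152.9234])]
15 [array([321.1142,  89.6935]), array([321.0818, 157.7326])]
20 [array([321.1392,  96.158 ]), array([321.0959, 163.9504])]
25 [array([321.1656, 105.3576]), array([321.1102, 171.6362])]
```

apply_moves --commands '[[[4,-1,0],-0.02,1],[[8,-2,-3],-0.02,1],[[12,-2.9,-6],-0.02,1],[[12.7,-2.9,-10],-0.02,1],[[12.7,-2.9,-13],-0.02,1],[[12.7,-2.9,-14.5],-0.02,1],[[12.7,-2.9,-15.5],-0.02,1],[[12.7,-2.9,-16],-0.02,1],[[12.7,-2.9,-16],-0.02,1]]'

```text
clock: 12.27
tool_pos: [0.5973, 0.2713, 0.1096]
orientation: [-180.0, -0.0, -83.4]
force: [0.5, -0.1, -2.4]
opening: 0.0251
gripper_force: 30.0
```

```bash
python3 - <<'E'
from h import *
np.set_printoptions(precision=4,suppress=True)
o=ctrl.get_obs();print(o["clock"],o["tool_pos"],o["orientation"],o["force"],o["moment"])
w=ctrl.snapshot("wrist");s=ctrl.snapshot("scene");t=ctrl.snapshot("top")
f=lambda p,x,y,W,H,k:cv2.resize(p["img"][y:y+H,x:x+W],None,fx=k,fy=k,interpolation=cv2.INTER_CUBIC)
A=np.hstack([f(s,340,190,100,125,4),f(t,160,110,100,125,4)]);cv2.imwrite("pics/m6.png",A[:,:,::-1])
E
```

```text
12.2667 [0.5973 0.2713 0.1096] [-179.9969   -0.0133  -83.3672] [ 0.4553 -0.1209 -2.4162] [0.0907 0.0192 0.0241]
```

View pics/m6.png

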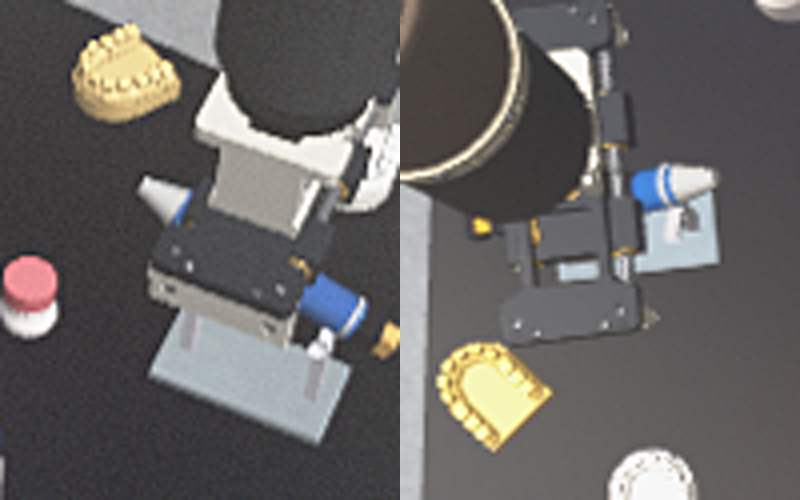

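The crop shows the handpiece tilted nose-up above both forks, with the tail fork just under it. I press it down gently.

apply_moves --commands '[[[0,0,-0.5],0,1],[[0,0,-1],0,1],[[0,0,-1.4],0,1],[[0,0,-1.7],0,1],[[0,0,-2],0,1],[[0,0,-2],0,1]]'

```text
clock: 12.92
tool_pos: [0.5979, 0.2715, 0.0897]
orientation: [-179.9, 0.0, -83.4]
force: [2.7, -2.5, 4.4]
opening: 0.0253
gripper_force: 30.0
```

apply_moves --commands '[[[0,0,-0.3],0,1],[[0,0,-0.6],0,1],[[0,0,-0.8],0,1],[[0,0,-1],0,1],[[0,0,-1.1],0,1],[[0,0,-1.2],0,1],[[0,0,-1.2],0,1]]'

```text
clock: 13.5
tool_pos: [0.5984, 0.2714, 0.0802]
orientation: [-179.8, -0.0, -83.3]
force: [0.1, -6.0, 17.7]
opening: 0.0256
gripper_force: 30.0
```

apply_moves --commands '[[[0,0,0.1],0,0.7],[[0,0,0.1],0,0.69],[[0,0,0.1],0,0.67],[[0,0,0.1],0,0.65],[[0,0,0.1],0,0.6],[[0,0,0.1],0,0.5],[[0,0,0.1],0,0.4],[[0,0,0.1],0,0.4]]'

```text
clock: 14.17
tool_pos: [0.5968, 0.2715, 0.0781]
orientation: [180.0, -0.0, -83.4]
force: [0.5, -0.0, 0.7]
opening: 0.0489
gripper_force: 0.0
```

```bash
python3 - <<'E'
from h import *
np.set_printoptions(precision=4,suppress=True)
o=ctrl.get_obs();print(o["clock"],o["tool_pos"],o["force"],o["opening"],o["gripper_force"])
E
```

```text
14.1667 [0.5968 0.2715 0.0781] [ 0.544  -0.0489  0.7138] 0.04891610809499763 0.0
```

apply_moves --commands '[[[0,0,1],0,0.2],[[0,0,4],0,0],[[0,0,8],0,0],[[0,0,12],0,0],[[-4,-4,15],0.1,0],[[-8,-8,17],0.3,0],[[-17.7,-17.8,17],0.993,0],[[-17.7,-17.8,17],0.993,0],[[-17.7,-17.8,17],0.993,0],[[-17.7,-17.8,17],0.993,0],[[-17.7,-17.8,17],0.993,0],[[-17.7,-17.8,17],0.993,0],[[-17.7,-17.8,17],0.993,0],[[-17.7,-17.8,17],0.993,0],[[-17.7,-17.8,17],0.993,0]]'

```text
clock: 15.42
tool_pos: [0.4204, 0.0938, 0.2488]
orientation: [-180.0, -0.0, -26.7]
force: [0.2, -0.4, -0.0]
opening: 0.088
gripper_force: 0.0
```

```bash
python3 - <<'E'
from h import *
import pickle
np.set_printoptions(precision=4,suppress=True)
o=ctrl.get_obs();print(o["clock"],o["tool_pos"],o["orientation"],o["joint_pos"])
w=ctrl.snapshot("wrist");s=ctrl.snapshot("scene");t=ctrl.snapshot("top");pickle.dump((w,s,t),open("w7.pkl","wb"))
for k,z in(("cast",0),("cast_front",0),("stand_plate",.065)):print(k,[(x["at"],x["score"],atz(w,x["at"],z)) for x in ctrl.spot_point(w,k)[:3]])
f=lambda p,x,y,W,H,k:cv2.resize(p["img"][y:y+H,x:x+W],None,fx=k,fy=k,interpolation=cv2.INTER_CUBIC)
A=np.vstack([f(w,80,0,480,250,800/480)[:400],np.hstack([f(s,350,225,100,50,4),f(t,160,140,100,50,4)])]);cv2.imwrite("pics/m7.png",A[:,:,::-1])
E
```

```text
15.4167 [0.4204 0.0938 0.2488] [-179.9861   -0.0068  -26.6703] [ 39.0273  -3.5832 -27.6914   0.0005 -65.8763  24.3022]
cast [([91.6, 216.7], 0.96, array([0.4879, 0.3746, 0.    ])), ([306.9, 267.0], 0.67, array([0.308 , 0.1693, 0.    ])), ([191.0, 4.8], 0.63, array([0.6306, 0.1382, 0.    ]))]
cast_front [([290.5, 243.9], 0.98, array([0.3459, 0.173 , 0.    ])), ([317.0, 122.4], 0.84, array([0.4648, 0.0753, 0.    ])), ([315.1, 150.6], 0.69, array([0.4371, 0.0918, 0.    ]))]
stand_plate []
```

View pics/m7.png

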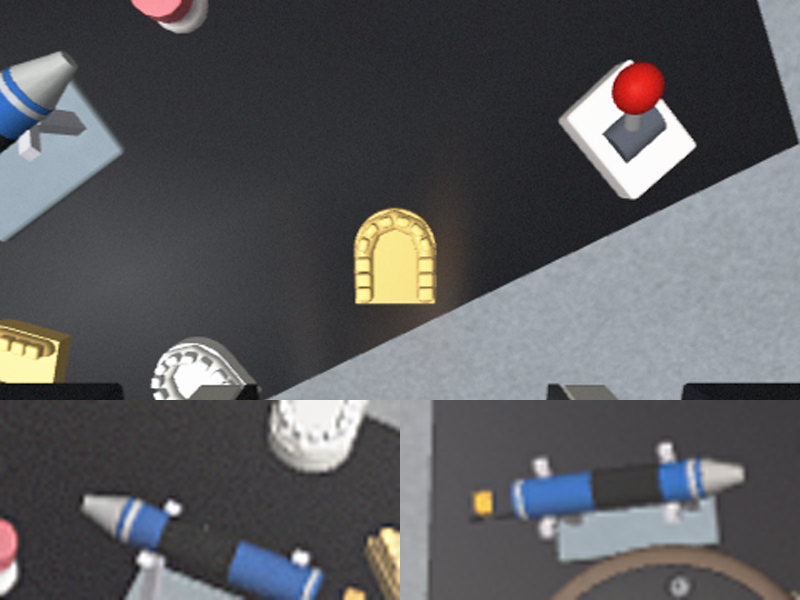

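```bash
python3 - <<'E'
from h import *
import pickle
np.set_printoptions(precision=4,suppress=True)
w,s,t=pickle.load(open("w7.pkl","rb"))
m=cv2.inRange(cv2.cvtColor(w["img"],cv2.COLOR_RGB2HSV),(12,60,60),(35,255,255));m[:110]=0;m[200:]=0;m[:,:270]=0;m[:,370:]=0
c=np.argwhere(m)[:,::-1].astype(np.float32);print(c.min(0),c.max(0),cv2.minAreaRect(c))
T=np.array([.4204,.0938]);y=np.radians(-26.67);ux=np.array([np.cos(y),np.sin(y)]);uy=np.array([-np.sin(y),np.cos(y)])
loc=lambda X:((X[:2]-T)@ux,(X[:2]-T)@uy)
a,b=c.min(0),c.max(0);mx=(a[0]+b[0]+1)/2
for z in(.0,.016,.033):print(z,"heel",loc(atz(w,(mx,b[1]+1),z)),"front",loc(atz(w,(mx,a[1]),z)),"L",loc(atz(w,(a[0],165),z)),"R",loc(atz(w,(b[0]+1,165),z)))
# plate in top & scene
for p,uv in((t,(329,145.7)),):print(atz(p,uv,.065))
def corner(p,l):
  for u in l:print(u,atz(p,u,.065))
# fit plate from initial pics: corners of green rect in top
t0,s0=pickle.load(open("ts.pkl","rb"))
def box(p,b):
  m=cv2.inRange(cv2.cvtColor(p["img"],cv2.COLOR_RGB2HSV),(60,80,30),(90,255,255));m[:b[1]]=0;m[b[3]:]=0;m[:,:b[0]]=0;m[:,b[2]:]=0
  h=cv2.convexHull(np.argwhere(m)[:,::-1].astype(np.int32));e=cv2.approxPolyDP(h,4,True);return e[:,0]
print(box(t0,(310,120,350,170)).tolist(),box(s0,(270,205,320,245)).tolist())
E
```

```text
[292. 124.] [352. 187.] ((321.56927490234375, 154.9461669921875), (60.90105438232422, 60.777015686035156), 7.125016689300537)
0.0 heel (np.float64(-0.029222483574280273), np.float64(-0.0029284909901295623)) front (np.float64(0.04619134203320139), np.float64(-0.0028648871850383215)) L (np.float64(-0.0011983008268659171), np.float64(0.033005111181872895)) R (np.float64(-0.0012082368983449068), np.float64(-0.038809544533694416))
0.016 heel (np.float64(-0.024958151932976045), np.float64(-0.0028736294599992895)) front (np.float64(0.04735946195094268), np.float64(-0.0028126369910311012)) L (np.float64(0.0019154619039385874), np.float64(0.0315846724017672)) R (np.float64(0.0019059337706692665), np.float64(-0.03728154014493752))
0.033 heel (np.float64(-0.020427299564090316), np.float64(-0.0028153390842358813)) front (np.float64(0.048600589363542786), np.float64(-0.0027571211598984464)) L (np.float64(0.005223834805418411), np.float64(0.03007545619790489)) R (np.float64(0.005214740106496814), np.float64(-0.03565803548188333))
[ 0.6413 -0.0263  0.065 ]
[[341, 160], [319, 161], [317, 132], [340, 131]] [[307, 224], [293, 237], [280, 230], [289, 216]]
```

The wrist view shows the target cast at about (317,153), square to the tool. The handpiece lies in both forks. I look at the plate closely before gripping the cast.

apply_moves --commands '[[[19,-11.9,0],0.5,0],[[19,-11.9,0],0.5,0],[[19,-11.9,0],0.5,0],[[19,-11.9,0],0.5,0],[[19,-11.9,0],0.5,0],[[19,-11.9,0],0.5,0],[[19,-11.9,0],0.5,0],[[19,-11.9,0],0.5,0]]'

```text
clock: 16.38
tool_pos: [0.6111, -0.0267, 0.2465]
orientation: [180.0, 0.2, 2.0]
force: [-0.9, -0.0, 0.6]
opening: 0.0878
gripper_force: 0.0
```

```bash
python3 - <<'E'
from h import *
import pickle
from scipy.optimize import least_squares
np.set_printoptions(precision=4,suppress=True)
o=ctrl.get_obs();print(o["clock"],o["tool_pos"],o["orientation"])
w=ctrl.snapshot("wrist");pickle.dump(w,open("w8.pkl","wb"));save(w,"w8")
H=cv2.cvtColor(w["img"],cv2.COLOR_RGB2HSV);m=cv2.inRange(H,(60,80,30),(90,255,255));l=cv2.inRange(H,(20,150,100),(35,255,255))
n,lab,st,ce=cv2.connectedComponentsWithStats(m);i=1+st[1:,4].argmax();print(st[i],ce[i])
h=cv2.convexHull(np.argwhere(lab==i)[:,::-1].astype(np.int32));e=cv2.approxPolyDP(h,5,True)[:,0];print(e.tolist())
n2,lab2,st2,ce2=cv2.connectedComponentsWithStats(l);print([(a.tolist()) for a in st2[1:] if a[4]>60])
print("net",[(x["at"],x["score"],atz(w,x["at"],.065)) for x in ctrl.spot_point(w,"stand_plate")[:2]])
# fit: upper-edge corners (x=42) of top face, and green/lip boundary at lip top inner edge (x=-36,z=8mm) 
a=np.radians(18)
def M(v,X):
  x,y,z=X;hx=x*np.cos(a)-z*np.sin(a);hz=x*np.sin(a)+z*np.cos(a);c,s=np.cos(v[2]),np.sin(v[2]);return [v[0]+c*hx-s*y,v[1]+s*hx+c*y,.065+hz]
S=sorted(e.tolist(),key=lambda q:q[1]);top=sorted(S[:2]);bot=sorted(S[-2:])
obs=[(top[0],(.042,.03,0)),(top[1],(.042,-.03,0)),(bot[0],(-.036,.03,.0)),(bot[1],(-.036,-.03,.0))]
f=lambda v:np.concatenate([pix(w,M(v,X))-np.array(q) for q,X in obs])
r=least_squares(f,[.64,-.025,0]);print(r.x,np.degrees(r.x[2]),r.fun)
E
```

```text
16.3833 [ 0.6111 -0.0267  0.2465] [179.9604   0.1742   1.9989]
[ 285  105   68   77 4828] [319.0524 142.1317]
[[351, 105], [349, 180], [290, 181], [285, 107]]
[[332, 0, 36, 38, 1101], [453, 169, 9, 76, 346], [290, 182, 61, 10, 548], [489, 252, 29, 58, 659], [123, 255, 14, 29, 119], [124, 290, 13, 20, 84], [468, 322, 172, 15, 1203]]
net [([321.3, 147.6], 0.91, array([ 0.6386, -0.0277,  0.065 ]))]
[ 0.6376 -0.0254  0.0537] 3.0742187759132205 [-0.8027 -0.3085  0.5399  0.3692  0.2634  0.027   0.0371 -0.0632]
```

View pics/w8.png

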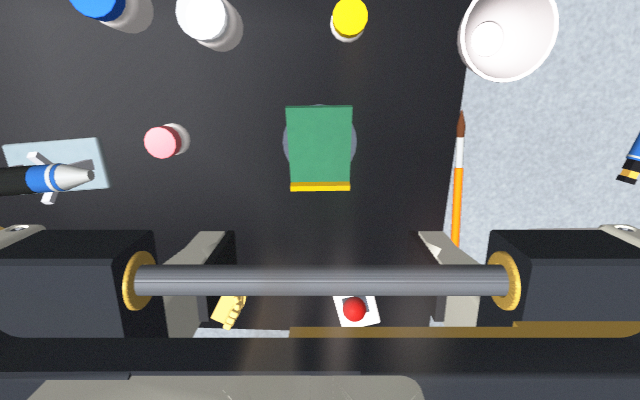

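The plate shows cleanly at (319,142), with the lip at rows 182–191. The fit gives its origin at (0.6376, -0.0254) and its yaw as 3.1°. Back to the cast to grip it.

apply_moves --commands '[[[-18.7,12.1,-2],-0.5,0],[[-18.7,12.1,-2],-0.5,0],[[-18.7,12.1,-2],-0.5,0],[[-18.7,12.1,-2],-0.5,0],[[-18.7,12.1,-4],-0.5,0],[[-18.7,12.1,-8],-0.5,0],[[-18.7,12.1,-12],-0.5,0],[[-18.7,12.1,-16],-0.5,0],[[-18.7,12.1,-20],-0.5,0],[[-18.7,12.1,-22],-0.5,0],[[-18.7,12.1,-22.5],-0.5,0],[[-18.7,12.1,-22.5],-0.5,0]]'

```text
clock: 17.48
tool_pos: [0.4218, 0.0953, 0.0229]
orientation: [179.8, 0.1, -26.4]
force: [-0.6, -0.8, 0.4]
opening: 0.0875
gripper_force: 0.0
```

apply_moves --commands '[[[0,0,0],0,0.3],[[0,0,0],0,1],[[0,0,0],0,1],[[0,0,0],0,1],[[0,0,0],0,1],[[0,0,0],0,1]]'

```text
clock: 17.98
tool_pos: [0.4237, 0.0959, 0.0243]
orientation: [-179.9, -0.0, -26.5]
force: [-1.5, 0.3, 7.8]
opening: 0.0536
gripper_force: 30.1
```

apply_moves --commands '[[[0,0,1],0,1],[[0,0,3],0,1],[[0,0,6],0,1],[[0,0,10],0,1],[[3,-2,13],0.1,1],[[6.5,-4,14],0.22,1],[[10,-6,14],0.34,1],[[13.5,-8,14],0.46,1],[[17,-10.5,14],0.517,1],[[19.8,-12.2,13],0.517,1],[[19.8,-12.2,11],0.517,1],[[19.8,-12.2,10],0.517,1],[[19.8,-12.2,10],0.517,1]]'

```text
clock: 19.07
tool_pos: [0.619, -0.0274, 0.1201]
orientation: [180.0, 0.4, 3.0]
force: [-0.8, -0.9, -1.3]
opening: 0.0541
gripper_force: 30.0
```

```bash
python3 - <<'E'
from h import *
np.set_printoptions(precision=4,suppress=True)
o=ctrl.get_obs();print(o["clock"],o["tool_pos"],o["orientation"],o["force"],o["opening"])
w=ctrl.snapshot("wrist")
m=cv2.inRange(cv2.cvtColor(w["img"],cv2.COLOR_RGB2HSV),(12,60,60),(35,255,255));m[:,:220]=0;m[:,420:]=0;m[:90]=0
n,lab,st,ce=cv2.connectedComponentsWithStats(m);print([(a.tolist()) for a in st[1:] if a[4]>100])
T=o["tool_pos"];y=np.radians(3.1)
for dx,dz in((.044,-.0225),(.044,-.008)):print("expected front px",pix(w,[T[0]+dx*np.cos(y),T[1]+dx*np.sin(y),T[2]+dz]))
E
```

```text
19.0667 [ 0.619  -0.0274  0.1201] [179.9738   0.3592   3.0393] [-0.7625 -0.8667 -1.2594] 0.054055369726316
[[257, 162, 122, 111, 11046], [220, 296, 200, 42, 3594]]
expected front px [317.4208 160.8422]
expected front px [317.0848 166.8396]
```

apply_moves --commands '[[[0,0,0],0,1],[[0,0,-1],0,1],[[0,0,-1.6],0,1],[[0,0,-2.1],0,1],[[0,0,-2.6],0,1],[[0,0,-2.6],0,1]]'

```text
clock: 19.62
tool_pos: [0.6208, -0.0261, 0.0971]
orientation: [180.0, 0.0, 3.2]
force: [-2.1, 2.8, 3.0]
opening: 0.0536
gripper_force: 30.0
```

apply_moves --commands '[[[0,0,-0.3],0,1],[[0,0,-0.5],0,1],[[0,0,-0.7],0,1],[[0,0,-0.8],0,1],[[0,0,-0.8],0,1]]'

```text
clock: 20.03
tool_pos: [0.6203, -0.0262, 0.0899]
orientation: [-180.0, 0.1, 3.2]
force: [-4.8, 2.5, 4.9]
opening: 0.0536
gripper_force: 30.0
```

apply_moves --commands '[[[0,0,-0.2],0,1],[[0,0,-0.4],0,1],[[0,0,-0.5],0,1],[[0,0,-0.6],0,1],[[0,0,-0.6],0,1]]'

```text
clock: 20.45
tool_pos: [0.6205, -0.0262, 0.0841]
orientation: [-180.0, 0.0, 3.2]
force: [-4.6, 2.6, 5.2]
opening: 0.0539
gripper_force: 30.0
```

apply_moves --commands '[[[0,0,-0.1],0,1],[[0,0,-0.2],0,1],[[0,0,-0.3],0,1],[[0,0,-0.3],0,1]]'

```text
clock: 20.78
tool_pos: [0.6207, -0.0261, 0.0837]
orientation: [180.0, -0.0, 3.2]
force: [-13.5, 4.9, 25.7]
opening: 0.0537
gripper_force: 30.0
```

apply_moves --commands '[[[0,0,0.25],0,0.42],[[0,0,0.25],0,0.39],[[0,0,0.25],0,0.37],[[0,0,0.25],0,0.35],[[0,0,0.25],0,0.3],[[0,0,0.25],0,0.2],[[0,0,0.25],0,0.1],[[0,0,0.25],0,0],[[0,0,0.25],0,0],[[0,0,2],0,0],[[0,0,5],0,0],[[0,0,9],0,0],[[0,0,13],0,0],[[-3,0,16.5],0,0],[[-3,0,16.5],0,0],[[-3,0,16.5],0,0]]'

```text
clock: 22.12
tool_pos: [0.5913, -0.0262, 0.2489]
orientation: [-179.9, -0.3, 3.2]
force: [0.4, 0.2, -0.8]
opening: 0.088
gripper_force: 0.0
```

```bash
python3 - <<'E'
from h import *
from scipy.optimize import least_squares
np.set_printoptions(precision=4,suppress=True)
o=ctrl.get_obs();print(o["clock"],o["tool_pos"],o["orientation"],o["force"],o["opening"])
w=ctrl.snapshot("wrist")
H=cv2.cvtColor(w["img"],cv2.COLOR_RGB2HSV);m=cv2.inRange(H,(12,60,60),(35,255,255));m[:,:220]=0;m[:,420:]=0;m[:60]=0;m[230:]=0
n,lab,st,ce=cv2.connectedComponentsWithStats(m);print([(a.tolist()) for a in st[1:] if a[4]>100])
g=cv2.inRange(H,(60,80,30),(90,255,255));c=np.argwhere(g[60:230,220:420]);print("green rows/cols",c.min(0)+[60,220],c.max(0)+[60,220],len(c))
a=np.radians(18);yw=np.radians(3.07)
def M(X,v=(.6376,-.0254)):
  x,y,z=X;hx=x*np.cos(a)-z*np.sin(a);hz=x*np.sin(a)+z*np.cos(a);c,s=np.cos(yw),np.sin(yw);return [v[0]+c*hx-s*y,v[1]+s*hx+c*y,.065+hz]
for x0 in(-4,0):print("expect origin x",x0,"front",[pix(w,M(((x0+32)/1e3,0,z))) for z in(0,.016)],"heel top",pix(w,M(((x0-32)/1e3,0,.016))),"sides",pix(w,M((x0/1e3-.015,.027,.016))),pix(w,M((x0/1e3-.015,-.027,.016))))
print("plate front edge",pix(w,M((.042,0,0))))
for k in("cast","cast_front"):print(k,[(x["at"],round(x["score"],2)) for x in ctrl.spot_point(w,k)[:3]])
print("exp origin",pix(w,M((-.004,0,0))),"front pt",pix(w,M((.026,0,0))))
for r in(120,140,160,170,180,190):
  q=np.flatnonzero(m[r]);print(r,q.min() if len(q) else 0,q.max() if len(q) else 0,end="; ")
E
```

```text
22.1167 [ 0.5913 -0.0262  0.2489] [-179.9319   -0.3287    3.1785] [ 0.4172  0.2394 -0.813 ] 0.08804763402377525
[[291, 99, 69, 112, 4953]]
green rows/cols [ 84 288] [162 356] 1577
expect origin x -4 front [array([321.3919, 100.2709]), array([321.3691, 106.1868])] heel top [321.2665 170.4397] sides [292.7338 154.7128] [349.8542 154.8212]
expect origin x 0 front [array([321.399 ,  95.8908]), array([321.3764, 101.65  ])] heel top [321.2722 166.8335] sides [292.5399 150.8895] [350.0603 150.998 ]
plate front edge [321.4172  84.6559]
cast [([318.1, 131.7], 0.89), ([225.5, 8.3], 0.44)]
cast_front [([323.5, 98.7], 0.71)]
exp origin [321.3386 133.1527] front pt [321.3884 102.4372]
120 296 350; 140 294 352; 160 295 357; 170 291 355; 180 323 356; 190 320 352;
```

```bash
python3 - <<'E'
from plant import ctrl
print(ctrl.close_job())
E
```

```text
the job is handed in; nothing more can be done
None
```

I handed the job in at about 22 s, with the toggle off, the handpiece in both forks and the yellow cast on the plate with its heel about 1 mm from the lip; the cast was checked by force and reprojection only (picture views used up), and no verdict came back.

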